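# Clip the temperature logger into the sprung snap hook

## Robot

A 6-joint arm with a two-finger parallel gripper is mounted at the origin on the work surface. World frame = base frame: x ahead of the robot, y to its left, z up, the work surface at z = 0. Lengths are in mm, angles in rad, forces in N, time in s.
With the tool pointing down it reaches from about 350 to 950 mm from the base axis. Payload 17.4 kg.
Tool frame: the origin (TCP) lies between the finger pads; the fingertips stand 25 mm ahead of it and the grasp point (between the pads) lies 6 mm ahead of it; y points along the fingers, x is the direction in which the jaws open and shut, and the axes are right-handed (so a half turn about y gives the same grasp; the last joint's range is limited). The gripper opens to 93 mm and grips with 3 to 60 N. Pads are 15 mm wide; open, the fingers measure 128 mm over their backs; the gripper's body (75 mm by 188 mm) begins 65 mm behind the grasp point.
Start: joints at [-0.038, 0.116, 1.442, -0, 1.584, -0.038], TCP at [675.006, -0.009, 243.646] pointing down, gripper open.
Joint ranges: [-2.83, 2.83], [-0.83, 2.19], [0.07, 2.5], [-1.14, 4.28], [0.01, 3], [-2.97, 2.97]. Speed limits (rad/s): [1.89, 1.89, 2.22, 3.14, 3.14, 3.14].

## Interface

Orientations are given as a unit quaternion [w, x, y, z].
In Python, from bench import arm gives the robot as it stands. Calls block until the motion is done:
- arm.movep(position, orientation): joint-space move of the TCP to a pose.
- arm.move_straight(position, rotation=None, max_speed=150): straight line of the TCP; rotation=None keeps the orientation; max_speed is the mean speed in mm/s.
- arm.move_joints(angles): joint-space move.
- arm.move_gripper(opening, squeeze=None): finger opening in mm; squeeze is the grip in N (None keeps the last); returns when the fingers have stopped.
- arm.wait(seconds).
- arm.solve_ik(position, orientation): joint angles nearest the present ones, or None.
- arm.get_state(): the state.
- arm.read_camera(name): name is "scene" or "side" or "wrist"; returns a dict with "image" (384x512x3 uint8, blue, green, red), "depth" (384x512 float32, mm along the optical axis (not along the pixel's ray), 0 where there is no reading), "fx", "fy", "cx", "cy" (pixels), "R" (3x3) and "t" (3): a world point X has camera coordinates R X + t. Camera axes: x right, y down, z forward; pixel columns grow to the right and rows downward; lengths in mm; the calibration is good to about 2 mm. A picture is of the moment at which its call begins.
A pose or a line that the arm cannot do raises arm.Unreachable and nothing moves.
- arm.job_done(): hands the job in, once; it reports no verdict.
Trained networks look in a picture, given as the dict that the camera call returned (one of the last four; its "shot" number tells which), for a name from the list of things; names that differ only in an ending like _2 or _b are one class to them, and where a whole thing is asked for, a point or a joint stands for the part that bears it (a point fixed in the world has none). Each returns a list of dicts, best first, with "p" (0 to 1); they miss things now and then, are a little off and sometimes report something else, mostly with a low value. They report only what shows in the picture. A call takes as long as a camera call.
- arm.trace(label, picture): "pixels" (384x512 bool, what is visible of it) and "box" ([left, top, right, bottom] in pixels, round what is visible of it).
The state is a dict: "time_s": time; "joint_positions": joint angles; "qd": joint speeds; "joint_torque": joint torques, N m; "eef_pos": TCP position; "tcp_rot": TCP orientation; "ft_force": force on the tool from outside, world axes, zero at the start; "wrist_torque": the same for the moment, N m; "gripper_width": finger opening in mm.
Only numpy, scipy, OpenCV 4.12 (cv2) and the standard library are available. Lean on these libraries where they do the work, as an engineer would, in place of code of your own. Each camera call takes 0.05 s, during which the arm holds its last target. There are 200 camera calls.

## Task

Clip the temperature logger that has a ring eye onto the snap hook of the little sensor stand: push its eye gently through the sprung gate until the gate snaps shut behind it, then tug the logger back to check that it holds, so that the hook is drawn out at least 12 mm. Then let go, so that the logger hangs still from the shut hook. Never load the hook with more than 10 N, and leave the other things on the bench where they are.

Things in the scene. Friction and masses are not known exactly. Their poses are not given: they have to be found in the camera images.
- logger_mid (a point): Centre of the temperature logger that has the eye: a white box with a dark window on top, 55 mm long (x), 30 wide (y), 30 high, about 70 g, lying on the bench. +x points from the box to the eye, z up. The eye is a U of 5 mm steel wire on the box's +x end, level at half height, 28 mm wide over all (hole 18), its end bar 34 mm in front of the box.
- eye_rim (a point): Middle of the eye's end bar (on the wire's axis), 61.5 mm from logger_mid along the logger's +x; the bar runs along y. Same axes as logger_mid.
- plain_logger_mid (a point): Bystander: centre of a second logger box of the same size, without any eye.
- stand: Fixed sensor stand that carries the snap hook: origin on the bench straight below the hook's nose (hook at rest); +x is the way an eye is pushed in, z up. Base plate 130 x 110 x 12 mm (x from 90 to 220 mm), post at x = 165 mm with a guide block, top 186 mm up. In front of the post a fixed upright cork-faced rest, 50 mm wide, 60 to 120 mm above the bench, face at x = 20 mm, against which a hung logger comes to rest.
- hook_mouth (a point): Where to push: on the axis of the upright shut gate, 165 mm above the bench, riding with the hook; axes as the stand's. Hook: upright loop (x-z plane) of 6 mm bar; lower arm's axis 15 mm below this point, from x = 0 to 36 mm; nose at its outer end, top 4 mm below this point; back bar at x = 36 mm; upper arm's axis 21 mm above. Push with the eye level, its bar along y.
- hook_seat (a point): Middle of the lower arm's top, 18 mm inside the gate and 12 mm below hook_mouth; rides with the hook. A released logger hangs from the lower arm, eye up. The eye's bar must go about 20 mm beyond the gate, measured in the hook, before the gate slips shut behind it, through the eye's hole; it meets the back bar at 30 mm.
- hook (a joint): Slide of the hook's shank in the guide block, m: 0 = spring at rest, positive = pushed back (+x), negative = drawn out. Two-way spring, about 150 N/m, 0.9 N friction (it rests up to 6 mm from 0); hard stops at +0.040 and -0.020. It gives way some 20 to 40 mm while the gate is pushed open, then springs forward. Hook and gate must never bear over 10 N.
- gate (a joint): Sprung gate, a 5 mm bar hanging from a hinge 20 mm above hook_mouth down to the nose; rad: 0 = shut (hard stop, opens inward only), growing as its tip swings in (+x) and up, about 1 when an eye slips by. It takes about 3 N at the start and some 4 to 6 N just before it snaps shut behind the eye.
- dishes: Bystander: stack of four round culture dishes, 90 mm across, 56 mm high. Origin at the centre of its underside.
- beaker: Bystander: small glass beaker, 60 mm across, 75 mm high. Origin at the centre of its underside.
- reagent: Bystander: brown glass bottle with a black cap, 64 mm across, 150 mm high. Origin at the centre of its underside.
- marker: Bystander: black marker pen, 130 mm long, 14 mm thick, lying. Origin at the centre of its underside (middle of its length).
- tub: Bystander: white plastic tub, 84 mm across, 60 mm high. Origin at the centre of its underside.

How it is judged:
By the outcome, as a careful person would: the job done as asked, in the order asked, and still so for the second after the job is handed in, with the robot touching nothing.
It also fails if it takes over 64 s, if anything falls off the work surface, if the arm or the gripper's body presses on something with over 40 N, if the wrist force passes 120 N, or if a joint passes its speed limit or range.

## Working session

There is one attempt and no reset: what is moved stays moved. The work goes in short steps, each a Python script; the robot and the scene stay as the last script left them, time stands still between calls to the robot, and variables do not carry over. Pictures are saved under pics/ and viewed, about 8 in all and at most 12, crops included, and the job is handed in when it is done.

```bash
ls; mkdir -p pics; cat > h.py <<'E'
import numpy as np, cv2
from bench import arm
def pts(c,mask):
    v,u=np.nonzero(mask&(c["depth"]>0)); d=c["depth"][v,u]
    P=np.stack([(u-c["cx"])/c["fx"]*d,(v-c["cy"])/c["fy"]*d,d],1)
    return (P-np.array(c["t"]))@np.array(c["R"])
E
python3 - <<'E'
from h import *
s=arm.get_state();print(s["time_s"],s["ft_force"],s["tcp_rot"])
ims=[]
for n in["scene","side"]:
    c=arm.read_camera(n);ims.append(c["image"]);print(n,np.round(-np.array(c["R"]).T@c["t"]),c["fx"])
    for l in["logger_mid","plain_logger_mid","stand","hook","gate","dishes","beaker","reagent","marker","tub"]:
        for r in arm.trace(l,c)[:2]:
            P=pts(c,r["pixels"])
            print(l,round(r["p"],2),r["box"],len(P),*(np.round(np.percentile(P,[2,50,98],axis=0)).tolist() if len(P) else []))
cv2.imwrite("pics/a.png",cv2.resize(ims[0],(800,600)));cv2.imwrite("pics/b.png",cv2.resize(ims[1],(800,600)))
print(arm.get_state()["time_s"])
E
```

```text
pics
0.0 [ 0.7542561  -0.33150548  0.30279089] [ 7.07119215e-01 -7.07094132e-01  3.96913377e-04  3.83075580e-04]
scene [1030. -438.  731.] 359.9070186332108
logger_mid 0.81 [196.8, 221.4, 228.3, 243.6] 322 [513.0, -111.0, 3.0] [546.0, -100.0, 28.0] [582.0, -81.0, 32.0]
plain_logger_mid 0.65 [129.5, 262.5, 154.9, 284.2] 423 [484.0, -302.0, 0.0] [515.0, -285.0, 28.0] [537.0, -263.0, 32.0]
stand 0.87 [302.9, 154.4, 377.6, 233.7] 2531 [647.0, 126.0, 0.0] [745.0, 175.0, 13.0] [803.0, 262.0, 186.0]
hook 0.68 [323.4, 152.8, 377.4, 182.8] 117 [682.0, 167.0, 166.0] [788.0, 175.0, 171.0] [820.0, 184.0, 176.0]
gate 0.27 [198.2, 222.1, 229.9, 248.8] 372 [508.0, -111.0, 0.0] [548.0, -100.0, 27.0] [600.0, -81.0, 32.0]
dishes 0.72 [297.7, 124.8, 323.9, 134.5] 257 [459.0, 25.0, 52.0] [499.0, 400.0, 55.0] [740.0, 431.0, 345.0]
beaker 0.63 [132.8, 314.7, 169.9, 358.9] 1152 [642.0, -383.0, 1.0] [657.0, -357.0, 46.0] [697.0, -331.0, 75.0]
beaker 0.59 [323.4, 155.2, 380.2, 183.5] 194 [591.0, 167.0, -2.0] [776.0, 178.0, 170.0] [821.0, 376.0, 176.0]
reagent 0.8 [204.4, 261.6, 238.1, 319.1] 1462 [685.0, -23
[... 1261 characters left out ...]
97.0, 360.0, 47.0] [543.0, 507.0, 57.0]
dishes 0.51 [242.8, 258.6, 267.0, 279.3] 361 [511.0, -117.0, -1.0] [535.0, -109.0, 25.0] [570.0, -63.0, 32.0]
beaker 0.95 [348.9, 295.7, 380.2, 334.8] 907 [641.0, -389.0, 4.0] [667.0, -362.0, 49.0] [696.0, -335.0, 75.0]
beaker 0.18 [216.1, 148.8, 291.4, 210.1] 1747 [596.0, 119.0, -2.0] [715.0, 174.0, 13.0] [811.0, 450.0, 186.0]
reagent 0.66 [319.6, 231.1, 348.3, 283.9] 1140 [670.0, -244.0, 3.0] [689.0, -227.0, 84.0] [725.0, -198.0, 150.0]
marker 0.51 [284.8, 241.4, 302.3, 276.2] 174 [635.0, -172.0, -0.0] [658.0, -116.0, 12.0] [687.0, -59.0, 16.0]
tub 0.81 [196.3, 151.7, 215.3, 175.8] 448 [583.0, 375.0, 2.0] [621.0, 404.0, 38.0] [658.0, 457.0, 60.0]
1.1
```

View pics/a.png

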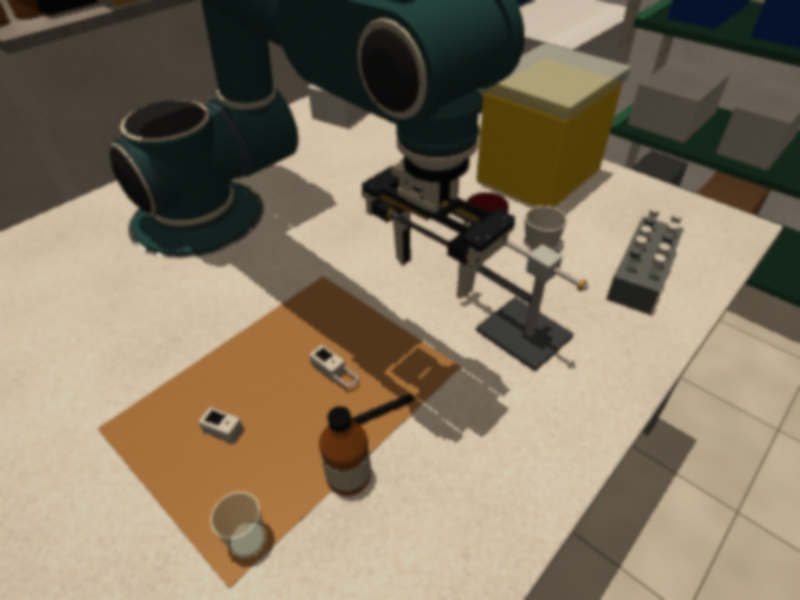

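View pics/b.png

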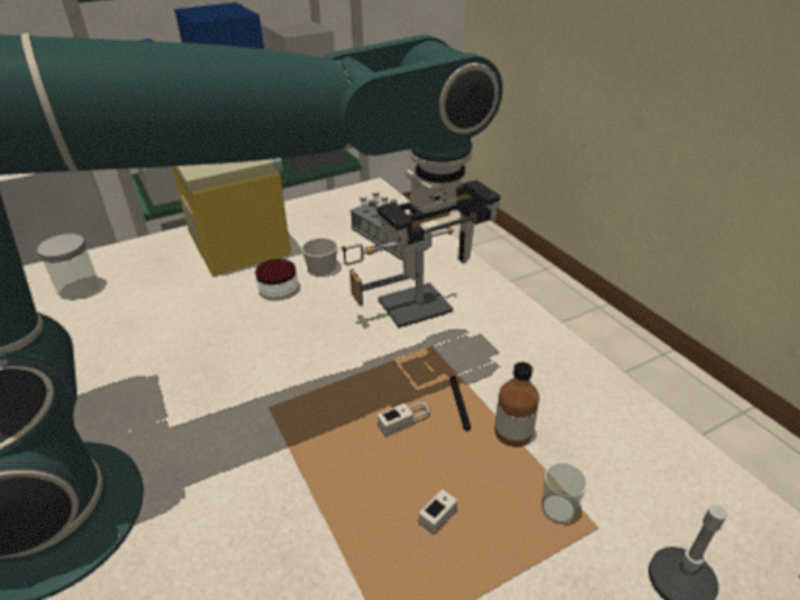

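The scene view shows the eyed logger at about (333,365), with its eye toward the marker, and the stand with its hook near (525,300). The side view shows the hook loop at (352,253) pointing left, with the cork rest at (356,287). Next I'll do close wrist looks at the hook and then the logger.

```bash
cat >> h.py <<'E'
from scipy.spatial.transform import Rotation as Ro
def Q(yaw,tilt=0.,flip=False):
    # yaw: direction of the logger's +x; jaws along its y; tilt: fingers swing from down toward +x
    x=np.array([0,1.,0])*(-1 if flip else 1); y=np.array([0,0,-1.])
    M=np.stack([x,y,np.cross(x,y)],1)
    r=Ro.from_euler("z",yaw)*Ro.from_euler("y",-tilt)*Ro.from_matrix(M)
    q=r.as_quat(); return [q[3],q[0],q[1],q[2]]
E
python3 - <<'E'
from h import *
c=arm.read_camera("wrist"); s=arm.get_state()
print("cam rel world",np.round(-np.array(c["R"]).T@c["t"]-s["eef_pos"]),np.round(np.array(c["R"])[2],2))
for f in(False,True):
    for t in(0,.5,.8,1.1,1.4): 
        j=arm.solve_ik([555,170,110],Q(0,t,f));print(f,t,None if j is None else np.round(j,2))
arm.movep([520,165,330],Q(0,0,False) if arm.solve_ik([520,165,330],Q(0)) is not None else Q(0,0,True))
c=arm.read_camera("wrist");s=arm.get_state()
print("cam rel",np.round(-np.array(c["R"]).T@c["t"]-s["eef_pos"]),np.round(np.array(c["R"])[2],2),s["time_s"])
cv2.imwrite("pics/c.png",c["image"])
for l in["stand","hook","gate"]:
    for r in arm.trace(l,c)[:2]:
        P=pts(c,r["pixels"]);print(l,round(r["p"],2),r["box"],len(P),*(np.round(np.percentile(P,[2,50,98],axis=0)).tolist() if len(P) else []))
np.savez("c.npz",**{k:np.array(v) for k,v in c.items()})
c=arm.read_camera("side");cv2.imwrite("pics/d.png",cv2.resize(c["image"][110:230,190:350],(800,600),interpolation=cv2.INTER_CUBIC))
np.savez("d.npz",**{k:np.array(v) for k,v in c.items()})
E
```

```text
cam rel world [ -1.  79. 143.] [ 0.   -0.28 -0.96]
False 0 [ 0.25 -0.02  1.8  -0.    1.36 -1.32]
False 0.5 [ 0.33 -0.29  2.09 -0.2   0.87 -1.15]
False 0.8 [ 0.38 -0.39  2.26 -0.51  0.57 -0.86]
False 1.1 None
False 1.4 [ 0.47 -0.3   2.48  4.03  0.61  0.87]
True 0 [ 0.25 -0.02  1.8  -0.    1.36  1.82]
True 0.5 [ 0.33 -0.29  2.09 -0.2   0.87  1.99]
True 0.8 [ 0.38 -0.39  2.26 -0.51  0.57  2.29]
True 1.1 None
True 1.4 [ 0.47 -0.3   2.48  4.03  0.61 -2.27]
cam rel [-80.   0. 143.] [ 0.28  0.   -0.96] 2.3667
stand 0.57 [232.8, 217.0, 305.6, 364.8] 5587 [583.0, 131.0, 2.0] [693.0, 181.0, 83.0] [755.0, 234.0, 191.0]
hook 0.87 [268.5, 229.6, 288.7, 355.7] 774 [582.0, 179.0, 153.0] [623.0, 187.0, 175.0] [722.0, 195.0, 191.0]
```

View pics/c.png

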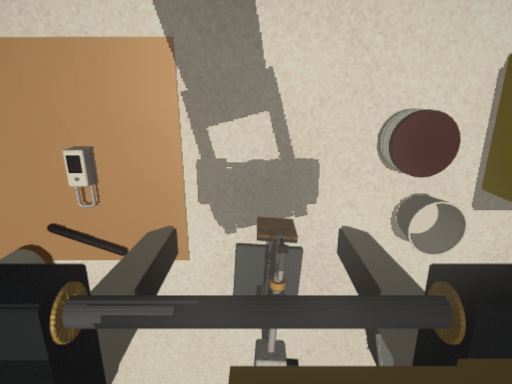

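View pics/d.png

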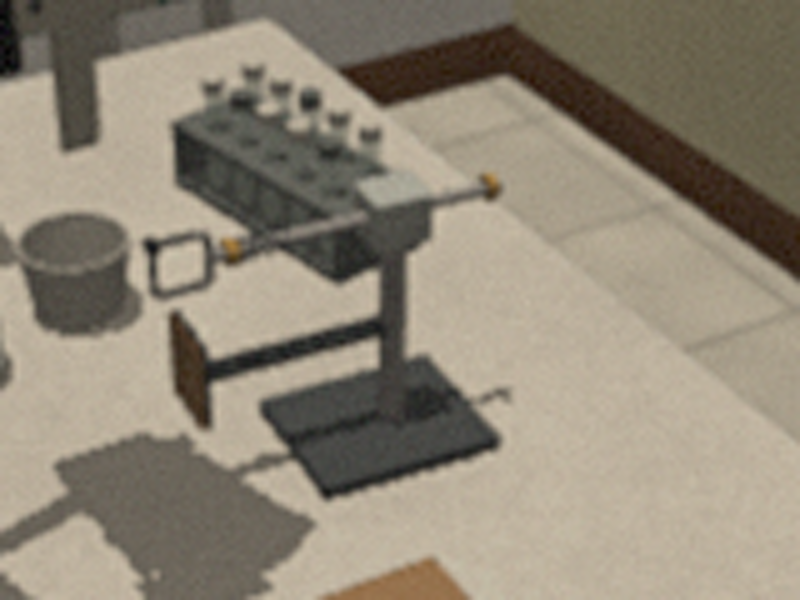

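The wrist view shows the cork rest at (258–296, 217–240), the hook and shank running down from about (278,232), and the logger at (80,165). In the crop of the side view the loop spans (148–212, 235–297), with the gate on its left. Next I'll fit the stand frame numerically.

```bash
python3 - <<'E'
from h import *
c=dict(np.load("c.npz"));d=dict(np.load("d.npz"))
def region(c,f):
    P=pts(c,np.ones((384,512),bool));return P[f(P)]
for n,k in(("wrist",c),("side",d)):
    box=lambda P,z0,z1,x0=555,x1=840:(P[:,0]>x0)&(P[:,0]<x1)&(P[:,1]>110)&(P[:,1]<240)&(P[:,2]>z0)&(P[:,2]<z1)
    pl=region(k,lambda P:box(P,9,16,640))
    r=cv2.minAreaRect(pl[:,:2].astype(np.float32));print(n,"plate",r)
    for nm,z0,z1,x1 in(("rest",55,125,640),("hook",145,195,625),("shank",160,180,720)):
        p=region(k,lambda P:box(P,z0,z1,555,x1))
        if nm=="shank": p=p[p[:,0]>625]
        if len(p)>5:
            print(n,nm,len(p),np.round(np.percentile(p,[3,50,97],axis=0),1).tolist())
            if nm!="rest":
                l=cv2.fitLine(p[:,:2].astype(np.float32),cv2.DIST_HUBER,0,.01,.01).ravel();print("  yaw",np.degrees(np.arctan2(l[1],l[0])),"y at x=585:",l[3]+(585-l[2])*l[1]/l[0])
    g=region(k,lambda P:box(P,182,190,690));print(n,"block top",len(g),cv2.minAreaRect(g[:,:2].astype(np.float32)) if len(g)>4 else "")
# side view rays against the plane y=184
C=-d["R"].T@d["t"]
for nm,(u,v) in {"gate top":(153,243),"gate bottom":(154,292),"loop top right":(207,238),"low right":(208,285),"shank front":(233,250),"shank rear":(490,185)}.items():
    u=190+u/5;v=110+v/5
    r=d["R"].T@np.array([(u-d["cx"])/d["fx"],(v-d["cy"])/d["fy"],1]);
    print(nm,np.round(C+r*(184-C[1])/r[1],1))
E
```

```text
wrist plate ((716.822021484375, 182.20510864257812), (110.11324310302734, 94.98352813720703), 86.01138305664062)
wrist rest 968 [[599.1, 166.3, 65.1], [601.4, 187.6, 99.3], [634.5, 213.3, 122.3]]
wrist hook 416 [[581.3, 185.7, 152.9], [596.7, 189.0, 189.0], [621.1, 194.8, 191.4]]
  yaw -5.847392 y at x=585: 190.5371
wrist shank 394 [[630.1, 178.7, 166.8], [643.6, 184.3, 173.8], [718.1, 194.9, 178.8]]
  yaw -3.3872726 y at x=585: 189.14615
wrist block top 259 ((728.046630859375, 179.90664672851562), (11.423955917358398, 36.22562026977539), 6.0007429122924805)
side plate ((736.4077758789062, 175.1416015625), (112.68499755859375, 130.12176513671875), 86.22264099121094)
side rest 175 [[601.1, 158.9, 61.8], [604.5, 177.9, 89.5], [635.5, 207.9, 120.5]]
side hook 87 [[584.8, 179.5, 149.4], [602.6, 184.3, 172.7], [623.7, 188.2, 189.0]]
  yaw -6.669976 y at x=585: 186.4712
side shank 110 [[629.3, 172.6, 162.5], [662.4, 177.6, 170.6], [714.0, 185.7, 176.6]]
  yaw -2.3290575 y at x=585: 181.01372
side block top 81 ((746.7972412109375, 171.19021606445312), (40.643455505371094, 36.214412689208984), 3.2839534282684326)
gate top [588.5 184.  189.2]
gate bottom [586.7 184.  155.5]
loop top right [623.6 184.  181.9]
low right [622.4 184.  149. ]
shank front [640.3 184.  168.3]
shank rear [825.5 184.  159.9]
```

```bash
cat > lg.py <<'E'
from h import *
def look(n,c=None):
    c=c or arm.read_camera(n);out=[]
    r=[r for r in arm.trace("logger_mid",c) if r["p"]>.3][0];P=pts(c,r["pixels"])
    top=P[(P[:,2]>26)&(P[:,2]<37)]
    R=cv2.minAreaRect(top[:,:2].astype(np.float32));
    eye=P[(P[:,2]>10)&(P[:,2]<22)];
    print(n,round(r["p"],2),len(P),"top z",np.median(top[:,2]).round(1),R,"trimmed mid",(np.percentile(top,3,axis=0)/2+np.percentile(top,97,axis=0)/2).round(1)[:2])
    return c,P,r
E
python3 - <<'E'
from lg import *
arm.movep([520,-100,260],Q(.2))
c,P,r=look("wrist");look("side");look("scene")
cv2.imwrite("pics/e.png",c["image"])
for x in range(560,616,6):
    e=P[(abs(P[:,0]-x)<3)&(P[:,2]>8)&(P[:,2]<25)]
    if len(e): print(x,len(e),e[:,1].min().round(1),e[:,1].max().round(1),np.median(e[:,2]).round(1),e[:,0].max().round(1))
k=arm.read_camera("scene");cv2.imwrite("pics/f.png",k["image"])
Pk=pts(k,np.ones((384,512),bool))
f=lambda x0,x1,z0,z1:Pk[(Pk[:,0]>x0)&(Pk[:,0]<x1)&(Pk[:,1]>120)&(Pk[:,1]<230)&(Pk[:,2]>z0)&(Pk[:,2]<z1)]
print("scene plate",cv2.minAreaRect(f(640,850,9,16)[:,:2].astype(np.float32)))
for n,a in(("hook",f(560,630,145,200)),("rest",f(560,630,55,125))): print(n,len(a),np.percentile(a,[3,50,97],axis=0).round(1).tolist())
print(arm.get_state()["time_s"])
E
```

```text
wrist 0.66 1340 top z 31.5 ((536.552978515625, -96.63231658935547), (55.017608642578125, 30.003215789794922), 0.5081150531768799) trimmed mid [535.7 -97. ]
side 0.87 356 top z 29.1 ((537.614013671875, -101.26725769042969), (54.83225631713867, 30.271448135375977), 2.9079816341400146) trimmed mid [ 537.7 -101.9]
scene 0.72 389 top z 29.4 ((539.1051025390625, -96.23477935791016), (53.28041458129883, 29.349740982055664), 0.8959736824035645) trimmed mid [539.6 -96.3]
560 1 -111.4 -111.4 12.5 562.7
566 8 -110.2 -83.7 18.9 568.6
572 28 -110.0 -84.0 19.0 575.0
578 25 -110.0 -84.0 19.0 580.9
584 32 -110.0 -82.7 18.8 587.0
590 31 -109.8 -82.5 18.5 592.8
596 62 -108.0 -82.7 18.4 598.5
602 2 -94.7 -92.2 17.4 600.6
scene plate ((736.2897338867188, 179.1229248046875), (108.11310577392578, 130.40707397460938), 86.13203430175781)
hook 112 [[584.1, 185.5, 149.4], [604.3, 189.1, 173.7], [625.9, 192.8, 189.2]]
rest 269 [[601.3, 165.2, 62.0], [608.6, 184.1, 94.5], [624.9, 213.8, 119.9]]
3.9833
```

View pics/e.png

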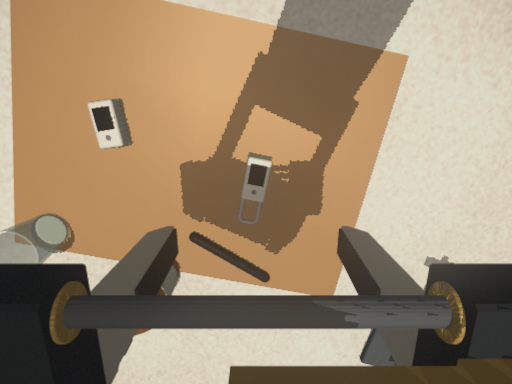

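The wrist view shows the eyed logger at (257,178) with its eye at (249,212). The gap to the marker is clear. Wrist and scene agree that mid is about (537.5, −97), yaw about 1°. I'll grasp it and go to the pre-insert pose.

```bash
cat >> h.py <<'E'
PSI=np.radians(-3.9); D=np.array([np.cos(PSI),np.sin(PSI),0]); M=np.array([586.5,189.5,166.])  # hook mouth (+1 z)
OFF=65.5; QS=Q(PSI)
def tcp(s,dz=0,dy=0): # TCP that puts the eye bar at s mm beyond the gate
    return M+D*(s-OFF)+np.array([0,dy,13+dz])
E
python3 - <<'E'
from h import *
q=Q(.015)
arm.movep([533.5,-97,120],q);arm.move_straight([533.5,-97,28],max_speed=120)
arm.move_gripper(20,30);arm.wait(.2)
s=arm.get_state();print("width",s["gripper_width"],s["ft_force"])
arm.move_straight([533.5,-97,200],max_speed=120)
arm.movep(tcp(-45).tolist(),QS);arm.wait(.3)
s=arm.get_state();print("width",s["gripper_width"],s["ft_force"],s["eef_pos"],s["time_s"])
ims=[]
for n in("side","scene"):
    c=arm.read_camera(n);np.savez("p_%s.npz"%n,**{k:np.array(v) for k,v in c.items()})
    X=c["R"]@M+c["t"];u,v=int(c["fx"]*X[0]/X[2]+c["cx"]),int(c["fy"]*X[1]/X[2]+c["cy"]);print(n,u,v)
    ims.append(cv2.resize(c["image"][v-45:v+45,u-40:u+40],(400,450),interpolation=cv2.INTER_CUBIC))
    P=pts(c,np.ones((384,512),bool));s_=(P-M)@D;l=(P-M)@np.array([-D[1],D[0],0]);z=P[:,2]
    near=(abs(l)<30)
    for nm,m in(("eye",near&(s_>-82)&(s_<-38)&(z>150)&(z<185)),("hook",near&(s_>-12)&(s_<40)&(z>140)&(z<200))):
        a=np.stack([s_,l,z],1)[m];print(n,nm,len(a),np.percentile(a,[3,50,97],axis=0).round(1).tolist() if len(a) else "")
cv2.imwrite("pics/g.png",np.hstack(ims))
E
```

```text
width 29.65760412479206 [-0.0021128  -0.18443148 -0.88703185]
width 29.878296445132143 [ 0.32067049  0.54524701 -0.78807186] [476.56121087 196.43032578 179.03441139] 9.75
side 219 164
side eye 62 [[-81.2, -19.2, 159.2], [-64.6, -15.1, 167.6], [-42.7, 7.2, 180.3]]
side hook 89 [[-1.4, -9.2, 148.4], [17.5, -4.2, 172.4], [38.7, -0.0, 188.7]]
scene 296 140
scene eye 110 [[-81.4, -13.4, 154.8], [-78.2, 0.0, 167.5], [-43.5, 13.8, 180.4]]
scene hook 109 [[-1.8, -2.6, 149.3], [16.3, 0.8, 175.3], [38.7, 5.4, 188.4]]
```

View pics/g.png

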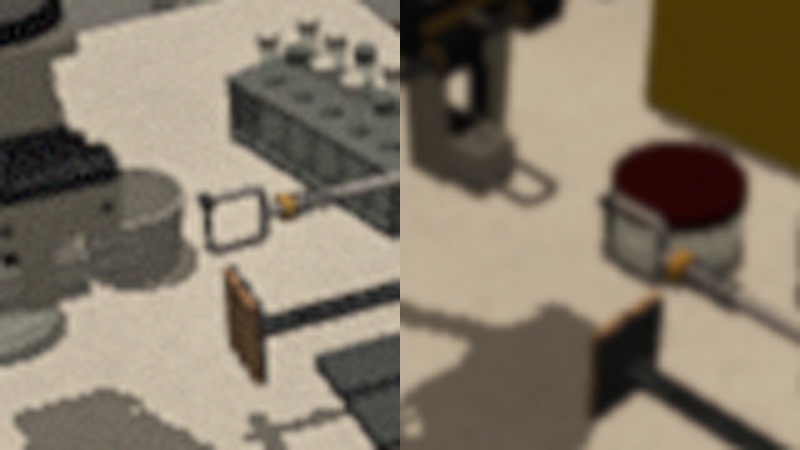

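The side crop shows the hook loop at (205–265, 190–250). In the scene crop the level eye at (530,180) points at the gate (610,215), and numerically it is about 1 mm off laterally. Now a slow push, with force limits.

```bash
cat >> h.py <<'E'
def step(s,dz=0,sp=40):
    arm.move_straight(tcp(s,dz).tolist(),max_speed=sp); return np.array(arm.get_state()["ft_force"])
E
python3 - <<'E'
from h import *
arm.move_straight(tcp(-14).tolist(),max_speed=80);arm.wait(.3)
b=np.mean([arm.get_state()["ft_force"]],axis=0);np.save("b.npy",b)
mx=0;s=-14;log=[];t0=arm.get_state()["time_s"]
while s<64:
    s+=1.5; f=step(s,sp=30)-b; a=-f@D; log.append((s,round(a,1),round(f[1],1),round(f[2],1)));mx=max(mx,a)
    if a>8.3 or abs(f[2])>6: print("LIMIT");break
    if mx>3 and a<mx-1.8: print("DROP");break
print(log);st=arm.get_state();print(st["time_s"]-t0,st["time_s"],st["gripper_width"])
ims=[]
for n in("side","scene"):
    c=arm.read_camera(n)
    X=c["R"]@M+c["t"];u,v=int(c["fx"]*X[0]/X[2]+c["cx"]),int(c["fy"]*X[1]/X[2]+c["cy"])
    ims.append(cv2.resize(c["image"][v-35:v+35,u-25:u+45],(400,400),interpolation=cv2.INTER_CUBIC))
cv2.imwrite("pics/i.png",np.hstack(ims))
E
```

```text
DROP
[(-12.5, np.float64(0.5), np.float64(-0.4), np.float64(0.1)), (-11.0, np.float64(1.0), np.float64(-0.0), np.float64(0.2)), (-9.5, np.float64(-0.2), np.float64(-0.2), np.float64(0.6)), (-8.0, np.float64(0.6), np.float64(-0.2), np.float64(-1.2)), (-6.5, np.float64(1.3), np.float64(-0.2), np.float64(-0.1)), (-5.0, np.float64(0.3), np.float64(0.1), np.float64(0.9)), (-3.5, np.float64(1.1), np.float64(0.0), np.float64(0.1)), (-2.0, np.float64(2.2), np.float64(0.7), np.float64(0.1)), (-0.5, np.float64(2.0), np.float64(0.4), np.float64(0.1)), (1.0, np.float64(3.2), np.float64(-0.0), np.float64(0.5)), (2.5, np.float64(2.6), np.float64(-0.4), np.float64(-0.1)), (4.0, np.float64(2.6), np.float64(-0.3), np.float64(-0.3)), (5.5, np.float64(1.2), np.float64(-0.1), np.float64(0.2))]
3.25 13.9333 29.426220109632464
```

View pics/i.png

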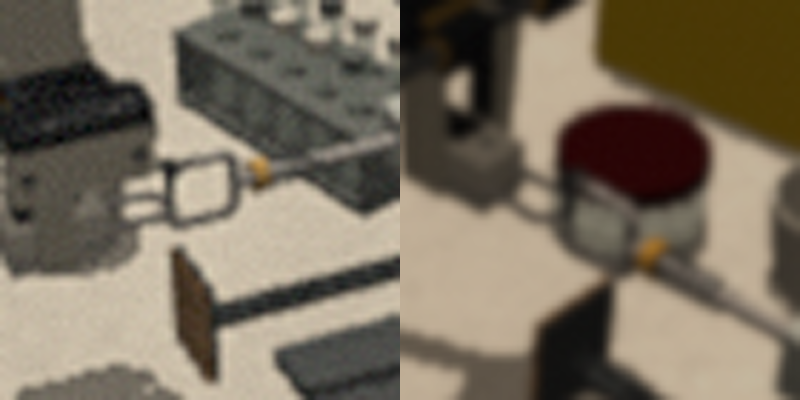

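The eye at (145,195 in the side crop) is against the gate, centred at mid height. The drop was only sensor noise, so I'll carry on with averaged readings.

```bash
cat >> h.py <<'E'
def ft(n=4):
    r=[]
    for _ in range(n): arm.wait(.02); r.append(arm.get_state()["ft_force"])
    return np.mean(r,axis=0)
def crops(name,shift=0):
    ims=[]
    for n in("side","scene"):
        c=arm.read_camera(n)
        X=c["R"]@(M+D*shift)+c["t"];u,v=int(c["fx"]*X[0]/X[2]+c["cx"]),int(c["fy"]*X[1]/X[2]+c["cy"])
        ims.append(cv2.resize(c["image"][v-35:v+35,u-30:u+40],(400,400),interpolation=cv2.INTER_CUBIC))
    cv2.imwrite(name,np.hstack(ims))
E
python3 - <<'E'
from h import *
b=np.load("b.npy");mx=0;s=5.5;log=[]
while s<64:
    s+=1.5; step(s,sp=30); f=ft(3)-b; a=-f@D; log.append((s,float(round(a,1)),float(round(f[2],1))));mx=max(mx,a)
    if a>8.2 or abs(f[2])>6: print("LIMIT");break
    if mx>3.8 and a<mx-2: print("DROP");break
print(log);st=arm.get_state();print(st["time_s"],st["gripper_width"])
crops("pics/j.png",20)
E
```

```text
DROP
[(7.0, 3.0, -0.1), (8.5, 2.8, -0.3), (10.0, 3.1, 0.5), (11.5, 3.4, 0.2), (13.0, 3.6, 0.2), (14.5, 5.0, 0.1), (16.0, 4.5, -0.2), (17.5, 4.8, -0.2), (19.0, 5.2, -1.4), (20.5, 4.8, -0.7), (22.0, 5.4, -0.8), (23.5, 5.3, -0.2), (25.0, 5.4, -0.4), (26.5, 5.9, -0.7), (28.0, 6.1, 0.2), (29.5, 6.2, 0.2), (31.0, 6.1, 1.1), (32.5, 5.9, 0.8), (34.0, 6.8, 1.7), (35.5, 5.6, -0.0), (37.0, 6.0, -0.5), (38.5, 6.2, -1.3), (40.0, 5.9, -2.4), (41.5, 5.8, -2.3), (43.0, 4.9, -3.4), (44.5, 1.1, -0.4)]
21.8333 29.753070047989837
```

View pics/j.png

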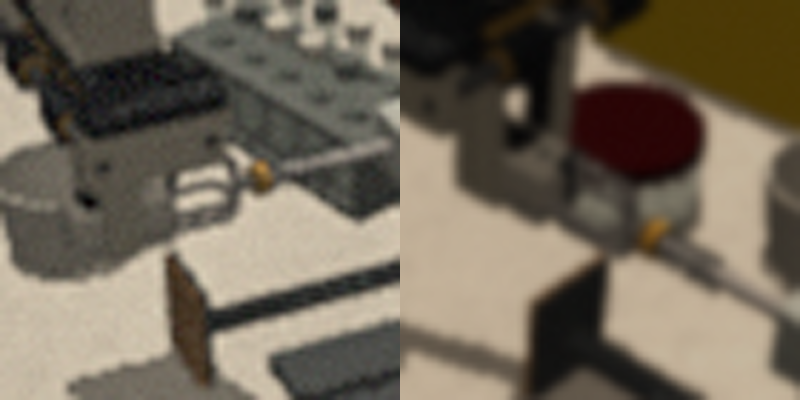

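The gate has snapped shut: the force fell from about 5 N to 1 N, and the side crop shows the eye bar near the back bar at (225,195). Now I'll tug back slowly while tracking the force.

```bash
cat >> h.py <<'E'
def hookx(n):
    c=arm.read_camera(n);P=pts(c,np.ones((384,512),bool));hsv=cv2.cvtColor(c["image"],cv2.COLOR_BGR2HSV).reshape(-1,3)
    v,u=np.nonzero(c["depth"]>0);h=hsv.reshape(384,512,3)[v,u].astype(int)
    s=(P-M)@D;l=(P-M)@np.array([-D[1],D[0],0])
    m=(h[:,0]>8)&(h[:,0]<28)&(h[:,1]>120)&(abs(l)<20)&(s>0)&(s<110)&(P[:,2]>155)&(P[:,2]<185)
    return float(np.median(s[m]).round(1)) if m.sum()>3 else None,int(m.sum())
E
python3 - <<'E'
from h import *
for n in("side","scene"): # collar of the hook at rest, from saved pictures
    d=dict(np.load("p_%s.npz"%n)); o=arm.read_camera; arm_read=lambda k:d
    import h
    class A: read_camera=staticmethod(lambda k:d)
    h.arm=A; print("rest collar",n,h.hookx(n)); h.arm=arm
b=np.load("b.npy");s=44.5;log=[];print("now",hookx("side"),hookx("scene"))
while s>-13:
    s-=4 if s>8 else 1.5; step(s,sp=60 if s>8 else 30); f=ft(3)-b; a=f@D; log.append((s,float(round(a,1)),float(round(f[2],1))))
    if a>4.2 or abs(f[2])>5: print("LIMIT");break
print(log);print(hookx("side"),hookx("scene"),arm.get_state()["time_s"])
E
```

```text
rest collar side (51.1, 10)
rest collar scene (50.8, 24)
now (64.5, 11) (64.4, 22)
[(40.5, -3.5, -0.2), (36.5, -3.1, 0.5), (32.5, -2.1, -0.2), (28.5, -0.1, 0.1), (24.5, -0.6, -0.5), (20.5, -0.2, 0.6), (16.5, -0.7, -0.1), (12.5, -0.6, -0.1), (8.5, -0.3, -0.1), (4.5, -0.7, -0.1), (3.0, -0.2, -0.1), (1.5, -0.4, 0.0), (0.0, -0.4, 0.1), (-1.5, 0.2, -0.2), (-3.0, -0.0, -0.2), (-4.5, 0.3, -0.0), (-6.0, 0.3, 0.4), (-7.5, 1.0, -0.3), (-9.0, 1.0, -0.5), (-10.5, 1.2, -0.0), (-12.0, 0.9, -0.3), (-13.5, 1.5, -0.1)]
(32.2, 9) (32.7, 24) 28.7667
```

```bash
python3 - <<'E'
from h import *
b=np.load("b.npy");s=-13.5;log=[]
for s in(-14.7,-15.9,-17.1):
    step(s,sp=30); f=ft(5)-b; log.append((s,float(round(f@D,2)),float(round(f[2],1))))
    if f@D>4: print("LIMIT");break
print(log,hookx("side"),hookx("scene"));arm.wait(.3)
crops("pics/k.png",0)
c=arm.read_camera("scene");P=pts(c,np.ones((384,512),bool));l=(P-M)@np.array([-D[1],D[0],0]);sx=(P-M)@D
r=P[:,2]
m=(abs(l)<30)&(sx>5)&(sx<30)&(r>55)&(r<118);print("rest face s",np.percentile(sx[m],[2,10,30]).round(1))
for t in(.5,.7,.8,.9): print(t,[arm.solve_ik((M+D*k+[0,0,-50]).tolist(),Q(PSI,t)) is not None for k in(-40,-20,0)])
print(arm.get_state()["time_s"],arm.get_state()["gripper_width"])
E
```

```text
[(-14.7, 1.46, 0.1), (-15.9, 1.94, 0.2), (-17.1, 1.8, 0.3)] (29.1, 10) (28.6, 24)
rest face s [15.  18.  21.6]
0.5 [True, True, True]
0.7 [True, True, True]
0.8 [True, True, True]
0.9 [True, True, True]
30.3167 29.799498462460136
```

View pics/k.png

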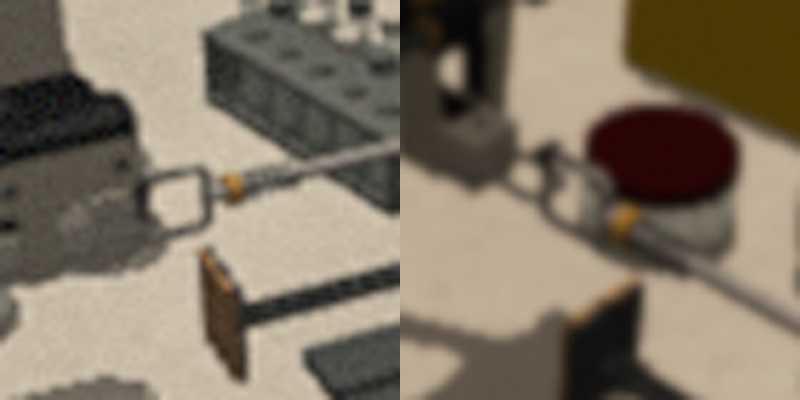

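The tug holds. The side crop shows the gate shut inside the eye at (145,195). The collar moved from about 51 mm to 29 mm, against a measured zero of at least 44, so the draw is at least 15 mm, at roughly 2–3 N. Next I'll relax the hook, lower the eye onto the seat, tilt, and release.

```bash
cat >> h.py <<'E'
def tilt(s,z,t): # TCP for bar at (s, z), logger tilted eye-up by t
    xl=D*np.cos(t)+np.array([0,0,np.sin(t)]); zl=-D*np.sin(t)+np.array([0,0,np.cos(t)])
    B=M+D*s; B[2]=z
    return (B-OFF*xl+13*zl).tolist(),Q(PSI,t)
E
python3 - <<'E'
from h import *
b=np.load("b.npy")
step(5,sp=30);h1=hookx("scene");g=h1[0]-51;s=g+16;print("hook",h1,hookx("side"),"bar to",s)
step(s);p,q=tilt(s,159,0);arm.move_straight(p,max_speed=30);print((ft(3)-b).round(1))
for t in np.arange(.15,.91,.15):
    p,q=tilt(s,159,t);arm.move_straight(p,q,max_speed=40);f=ft(2)-b;print(round(t,2),f.round(1))
    if np.linalg.norm(f)>5: print("LIMIT");break
print(hookx("scene"),arm.get_state()["time_s"]);crops("pics/l.png",0)
E
```

```text
hook (40.0, 24) (40.0, 10) bar to 5.0
[ 0.  -0.7 -0.2]
0.15 [ 0.  -0.2 -0.3]
0.3 [-0.2  0.1  0. ]
0.45 [-0.3  0.7 -0. ]
0.6 [-1.   0.1  0.6]
0.75 [ 0.2 -0.  -0.3]
0.9 [-0.3 -0.1  0.6]
(39.8, 24) 34.6333
```

View pics/l.png

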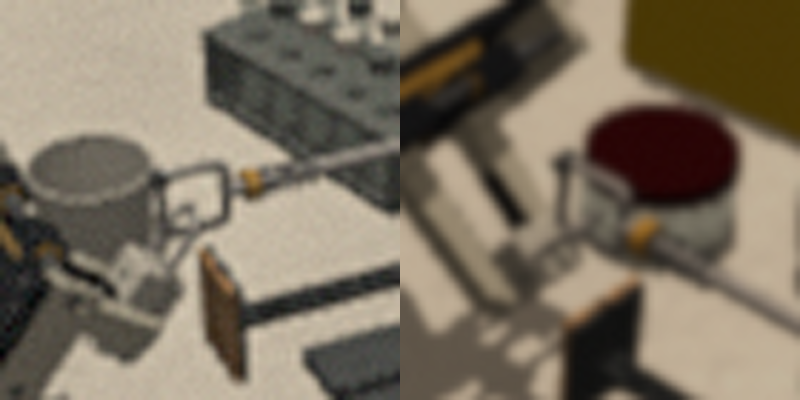

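The side crop shows the eye over the lower arm, with its bar at (185,210), the gate shut, and the logger tilted 52° and clear of the cork. Releasing now.

```bash
python3 - <<'E'
from h import *
p,q=tilt(5,157.5,.9);arm.move_straight(p,q,max_speed=30);print((ft(3)-np.load("b.npy")).round(1))
arm.move_gripper(35);arm.wait(.6);arm.move_gripper(56);arm.wait(.3)
a=np.array(arm.get_state()["eef_pos"]);back=-D*np.sin(.9)+np.array([0,0,np.cos(.9)])
arm.move_straight((a+back*90).tolist(),max_speed=100)
a=np.array(arm.get_state()["eef_pos"])
try: arm.movep((a+[-10,-150,80]).tolist(),Q(PSI,.4))
except arm.Unreachable: print("stay")
arm.wait(1);print(hookx("side"),hookx("scene"),arm.get_state()["time_s"]);
ims=[]
for n in("side","scene"):
    c=arm.read_camera(n);X=c["R"]@M+c["t"];u,v=int(c["fx"]*X[0]/X[2]+c["cx"]),int(c["fy"]*X[1]/X[2]+c["cy"])
    ims.append(cv2.resize(c["image"][v-30:v+60,u-45:u+45],(400,400),interpolation=cv2.INTER_CUBIC))
    for l in["logger_mid","plain_logger_mid","dishes","beaker","reagent","marker","tub"]:
        for r in arm.trace(l,c)[:1]:
            P=pts(c,r["pixels"]);print(n,l,round(r["p"],2),r["box"],np.round(np.median(P,axis=0)).tolist())
cv2.imwrite("pics/m.png",np.hstack(ims))
E
```

```text
[-0.4  0.1 -0.3]
(38.4, 10) (40.8, 23) 39.8833
side logger_mid 0.49 [217.9, 174.1, 223.4, 196.7] [583.0, 174.0, 102.0]
side plain_logger_mid 0.81 [268.2, 314.7, 292.5, 339.7] [503.0, -292.0, 28.0]
side dishes 0.89 [166.2, 167.3, 191.2, 192.9] [477.0, 353.0, 32.0]
side beaker 0.88 [351.5, 295.3, 376.8, 332.0] [670.0, -362.0, 49.0]
side marker 0.75 [287.8, 245.7, 301.6, 275.0] [658.0, -116.0, 12.0]
side tub 0.48 [200.1, 153.3, 213.5, 174.2] [634.0, 393.0, 38.0]
scene logger_mid 0.66 [288.6, 143.4, 303.6, 172.5] [586.0, 180.0, 120.0]
scene plain_logger_mid 0.76 [126.9, 263.0, 155.8, 281.5] [515.0, -284.0, 28.0]
scene dishes 0.68 [298.8, 121.7, 324.6, 150.1] [515.0, 379.0, 54.0]
scene beaker 0.64 [134.6, 313.5, 171.1, 356.7] [656.0, -356.0, 47.0]
scene reagent 0.89 [205.7, 261.6, 235.4, 320.4] [717.0, -218.0, 95.0]
scene marker 0.55 [228.1, 249.4, 266.5, 267.4] [666.0, -99.0, 12.0]
```

View pics/m.png

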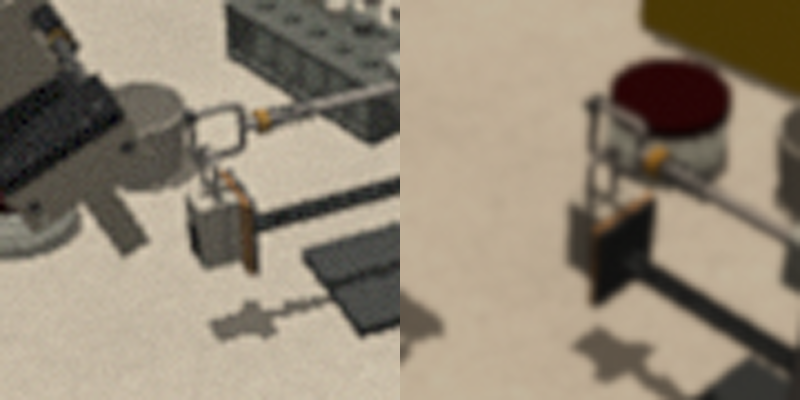

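The logger hangs from the lower arm at (205,160 in the side crop), resting against the cork at (240,220). The gate is shut and the gripper is well clear.

```bash
python3 -c "
from h import *
arm.wait(.5);arm.job_done();print(arm.get_state()['time_s'])"
```

```text
the job is handed in; nothing more can be done
the job is handed in; nothing more can be done
```

The logger with the ring eye now hangs from the shut snap hook, and the job is handed in, at about 40 s of the 64 s limit.

- **Push:** I pushed the eye through the gate in 1.5 mm steps. The highest averaged force along the push was 6.8 N. It then fell from about 5 N to 1 N as the gate snapped shut behind the eye.
- **Tug:** The hook's collar came out 22 mm from where it first rested. By the camera that puts the hook about 15–20 mm beyond its spring zero, and no hard stop was felt. The wrist force during the tug was only about 2–2.5 N. For "about 150 N/m" that would mean only some 9 mm, so the two readings disagree. I trusted the camera because both views agreed within about 0.5 mm.
- **Release:** I lowered the eye onto the lower arm, tilted the logger 52° and let go. One look from both cameras, over a second after the gripper had backed clear, showed it hanging against the cork with the gate shut. I did not check from two pictures in time that it was still.
- **Other things:** The plain logger, beaker and marker measured within about 2 mm of their first positions in both views, and the reagent bottle did in the scene view.
    - **Tub:** It was found only in the side view with a low score, and its reading differed from the first by about 13 mm.
    - **Dishes:** Their readings differed by about 20 mm, because the robot partly hid them.
    - The gripper worked well away from both, so I take these as measuring errors.

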